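# Stand the tipped spice tins back in their rack

### The arm

A 6-joint arm with a two-finger parallel gripper is mounted at the origin on the work surface. World frame = base frame: x ahead of the robot, y to its left, z up, the work surface at z = 0. Lengths are in m, angles in rad, forces in N, time in s.
With the tool pointing down it reaches from about 0.325 to 1 m from the base axis. Payload 5.1 kg.
Tool frame: the origin (TCP) lies on the centre line of the jaws, within the pads' length; the fingertips stand 19 mm ahead of it and the grasp point (between the pads) is the TCP; z points along the fingers, y is the line along which they close (so a half turn about z gives the same grasp; the last joint's range is limited). The gripper opens to 85 mm and grips with 20 to 120 N. Pads are 22 mm wide; open, the fingers measure 114 mm over their backs; the gripper's body (76 mm by 85 mm) begins 54 mm behind the grasp point. The pads swing forward as they close: fully open they stand 13 mm farther back than shut.
Start: joints at [1.118, 0.124, 1.65, -0, 1.367, -0.083], TCP at [0.235, 0.606, 0.25] pointing down, gripper open.
Joint ranges: [-2.61, 2.61], [-1.02, 2.33], [0.03, 2.71], [-1.35, 4.49], [0.32, 2.68], [-2.91, 2.91]. Speed limits (rad/s): [2.57, 2.57, 3.14, 3.14, 3.14, 3.14].

### API

Orientations are given as a 3x3 rotation matrix whose columns are the frame's x, y, z axes.
In Python, from workcell import * gives the robot as it stands. Calls block until the motion is done:
- move_to(position, orientation): joint-space move of the TCP to a pose.
- servo_line(position, frame=None, vel=0.15, f_stop=None): straight line of the TCP; frame=None keeps the orientation; vel is the mean speed in m/s. With f_stop (N) it stops when the force on the tool has changed by that much, and returns True; else False.
- movej(angles): joint-space move.
- release() and close_gripper(f_grip=None): open the fingers fully, or close them until they stop; f_grip is the grip in N (None keeps the last).
- hold(seconds).
- inverse_kinematics(position, orientation): joint angles nearest the present ones, or None.
- read_state(): the state.
- camera(name): name is "scene" or "top" or "wrist"; returns the picture (480x640x3 uint8, red, green, blue); there is no depth.
- camera_model(name): a dict with "fx", "fy", "cx", "cy" (pixels), "R" (3x3) and "t" (3): a world point X has camera coordinates R X + t. Camera axes: x right, y down, z forward; pixel columns grow to the right and rows downward; lengths in m; the calibration is good to about 2 mm. A picture is of the moment at which its call begins: read the wrist's pose just before it. camera_model takes no time and is no camera call; for the wrist camera it gives the pose at the moment of the call.
A pose or a line that the arm cannot do raises PlanningError and nothing moves.
- close_job(): hands the job in; it is judged then, once.
The state is a dict: "time": time; "joint_positions": joint angles; "qvel": joint speeds; "joint_torque": joint torques, N m; "eef_pos": TCP position; "tcp_rot": TCP orientation; "contact_force": force on the tool from outside, world axes, zero at the start; "ft_torque": the same for the moment, N m; "grip_width": finger opening in m; "finger_force": force on a finger pad.
Only numpy, scipy, OpenCV 4.12 (cv2) and the standard library are available. Lean on these libraries where they do the work, as an engineer would, in place of code of your own. Each camera call takes 0.05 s, during which the arm holds its last target. There are 200 camera calls.

### The job

Two square steel tins in the spice rack have tipped forward onto its guard rail. Stand both upright again, each fully home and square in an empty pocket; the pocket board may have slid a little along the rack, so feel for the pockets. Set the tins down and let go, do not drop them or let them topple, and leave the two standing jars and everything around the rack where they are.

Things in the scene. Friction and masses are not known exactly. Their poses are not given: they have to be found in the camera images.
- rack: Low teak spice rack, fixed. Origin on the table under the middle of the row of pockets; y along the row (the lane), x across it, away from the robot, z up. 420 mm long. In it lies a 20 mm thick board with four pockets, 57 mm in x by 53 mm in y, 8 mm deep, 95 mm apart in a row at x = 0; the board has slid along y by up to 8 mm either way (not reported). Back board: face at x = +75, top z = 75 mm.
- guard_rail (a point): Middle of the rack's steel guard rail in front of the pockets: a round bar 10 mm thick along the rack's y, on the bar's axis, 40 mm in front of the pocket row, 88.5 mm above the table. Its end posts (16 x 14 mm, tops 100 mm above the table) stand 203 mm to either side; low wooden cheeks, 30 mm high, close the rack's ends.
- bay_1 (a point): Nominal centre of the floor of pocket 1 (counted from -y to +y), a point of the rack, 12 mm above the table; the pocket's true centre lies up to 8 mm from it along the rack's y, the same way for all four. The pocket's rim is 8 mm higher.
- bay_2 (a point): Nominal centre of the floor of pocket 2 (counted from -y to +y), a point of the rack, 12 mm above the table; the pocket's true centre lies up to 8 mm from it along the rack's y, the same way for all four. The pocket's rim is 8 mm higher.
- bay_3 (a point): Nominal centre of the floor of pocket 3 (counted from -y to +y), a point of the rack, 12 mm above the table; the pocket's true centre lies up to 8 mm from it along the rack's y, the same way for all four. The pocket's rim is 8 mm higher.
- bay_4 (a point): Nominal centre of the floor of pocket 4 (counted from -y to +y), a point of the rack, 12 mm above the table; the pocket's true centre lies up to 8 mm from it along the rack's y, the same way for all four. The pocket's rim is 8 mm higher.
- tin_a: Tipped square steel tin, 50 x 50 x 150 mm, about 0.28 kg, lid closed (one solid piece). Origin at the tin's CENTRE, 75 mm from either end; z from foot to lid, x and y square to its sides. At the start it has fallen forward: foot on the board behind an empty pocket, front side resting on the guard rail, lid towards the robot, leaning about 45 degrees, its centre above that bay's nominal centre.
- tin_b: Tipped square steel tin, 50 x 50 x 150 mm, about 0.28 kg, lid closed (one solid piece). Origin at the tin's CENTRE, 75 mm from either end; z from foot to lid, x and y square to its sides. At the start it has fallen forward: foot on the board behind an empty pocket, front side resting on the guard rail, lid towards the robot, leaning about 45 degrees, its centre above that bay's nominal centre.
- glass_jar: Slim amber glass jar with a steel lid, 36 mm across, 103 mm high, standing loosely in a pocket. Origin at the centre of its underside, z up. Leave it alone.
- lidded_jar: Slim white ceramic jar with a closed knobbed lid, 36 mm across, 120 mm high, standing loosely in a pocket. Origin at the centre of its underside. Leave it alone.
- spice_tower: Bystander: round steel spice tower of four tiers, 86 mm across, 216 mm high, origin at the centre of its underside.
- wood_bowl: Bystander: small wooden bowl, 110 mm across, 45 mm high, origin at the centre of its underside.
- scoop: Bystander: red plastic scoop lying on the table, 150 mm long, 30 mm high, origin under the middle of its box.
- tumbler: Bystander: glass tumbler, 72 mm across, 100 mm high, origin at the centre of its underside.
- oil_bottle: Bystander: green glass bottle, 60 mm across, 190 mm high, origin at the centre of its underside.

How it is judged:
At the end, for the whole second after the job is handed in: Both tipped tins stand lid up (within 0.05 rad), at rest, each down in a pocket: foot within about 2.5 mm of the pocket floor, within 6 mm of the row's line, square within 0.1 rad. The two standing jars are upright, moved under 8 mm; other things moved under 20 mm (angle between each of tin_a, tin_b's own z axis and vertical below 0.05 rad and height (world z) of tin_a between 0.0845 and 0.0895 m and x of tin_a in the frame of rack between -0.006 and 0.006 m and y of tin_a in the frame of rack between -0.16 and 0.16 m and (angle between the x axis of tin_a and the x axis of rack, either way round below 0.1 rad or angle between the x axis of tin_a and the y axis of rack, either way round below 0.1 rad) and linear speed of each of tin_a, tin_b below 0.02 m/s and height (world z) of tin_b between 0.0845 and 0.0895 m and x of tin_b in the frame of rack between -0.006 and 0.006 m and y of tin_b in the frame of rack between -0.16 and 0.16 m and (angle between the x axis of tin_b and the x axis of rack, either way round below 0.1 rad or angle between the x axis of tin_b and the y axis of rack, either way round below 0.1 rad) and distance of each of glass_jar, lidded_jar from where it was at the start of the episode below 0.008 m and angle between each of glass_jar, lidded_jar's own z axis and vertical below 0.08 rad and distance of each of spice_tower, wood_bowl, scoop, tumbler, oil_bottle from where it was at the start of the episode below 0.02 m); the robot touches nothing.
It fails at once if a tin is dropped or topples: faster than 0.45 m/s while the fingers do not touch it ((linear speed of tin_a above 0.45 m/s and contact force between the fingers and tin_a below 0.05 N) or (linear speed of tin_b above 0.45 m/s and contact force between the fingers and tin_b below 0.05 N)).
It fails at once if a standing jar is knocked: moved more than 15 mm or tipped (distance of any of glass_jar, lidded_jar from where it was at the start of the episode above 0.015 m or angle between any of glass_jar, lidded_jar's own z axis and vertical above 0.2 rad).
It fails at once if a thing around the rack is pushed more than 30 mm (distance of any of spice_tower, wood_bowl, scoop, tumbler, oil_bottle from where it was at the start of the episode above 0.03 m).
It also fails if it takes over 72 s, if anything falls off the work surface, if the arm or the gripper's body presses on something with over 40 N, if the wrist force passes 120 N, or if a joint passes its speed limit or range.

## Working session

There is one attempt and no reset: what is moved stays moved. The work goes in short steps, each a Python script; the robot and the scene stay as the last script left them, time stands still between calls to the robot, and variables do not carry over. Pictures are saved under pics/ and viewed, at most 10 in all, crops included, and the job is handed in when it is done.

```bash
ls; mkdir -p pics; python3 - <<'E'
from workcell import *
import cv2, numpy as np
for n in("scene","top","wrist"):
    m=camera_model(n); cv2.imwrite(f"pics/{n}0.png",camera(n)[:,:,::-1]); print(n,{k:np.round(v,4).tolist() for k,v in m.items()})
print(read_state()['time'])
E
```

```text
pics
scene {'fx': 586.9492, 'fy': 586.9492, 'cx': 319.4796, 'cy': 229.128, 'R': [[0.2589, 0.9659, 0.004], [0.7503, -0.1985, -0.6306], [-0.6083, 0.1663, -0.7761]], 't': [-0.1437, -0.3594, 1.9036]}
top {'fx': 608.0256, 'fy': 608.0256, 'cx': 316.166, 'cy': 233.1264, 'R': [[-0.0266, -0.9996, 0.0032], [-0.996, 0.0263, -0.0851], [0.085, -0.0054, -0.9964]], 't': [-0.0195, 0.5735, 1.6054]}
wrist {'fx': 423.3755, 'fy': 423.3755, 'cx': 314.2396, 'cy': 237.5615, 'R': [[0.3615, 0.9324, 0.0], [0.8952, -0.347, 0.2796], [0.2607, -0.1011, -0.9601]], 't': [-0.6491, -0.0348, 0.3779]}
0.15
```

View pics/top0.png

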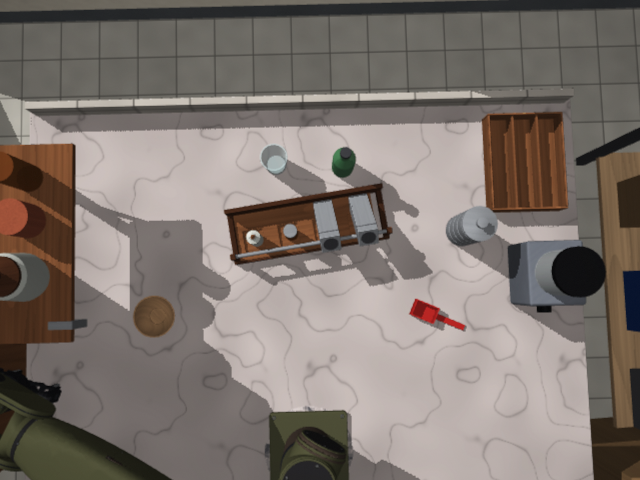

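View pics/scene0.png

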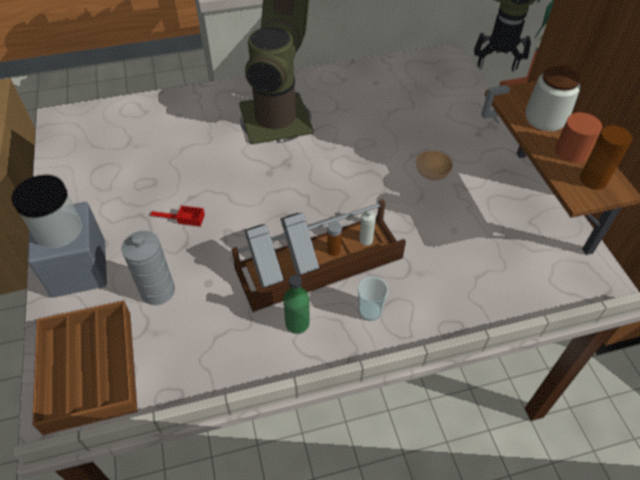

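The top view shows two grey tins leaning at about (365,220) and (328,225), in bays 1 and 2. The glass jar is at (290,231) in bay 3 and the lidded jar at (253,238) in bay 4. The rack's back board ends at about (228,211) and (381,187), and the guard-rail posts are at about (236,259) and (388,235). The scene view agrees: the bottle and tumbler stand behind the rack, and the tower is off to its -y side. Next I'll get a rough rack pose from the top view and bring the wrist camera over it.

```bash
cat > h.py <<'E'
from workcell import *
import numpy as np, cv2
def ray(m,uv,z):
    d=m["R"].T@np.array([(uv[0]-m["cx"])/m["fx"],(uv[1]-m["cy"])/m["fy"],1.]); c=-m["R"].T@m["t"]
    return c+d*(z-c[2])/d[2]
def proj(m,X):
    p=m["R"]@np.asarray(X)+m["t"]; return np.array([m["fx"]*p[0]/p[2]+m["cx"],m["fy"]*p[1]/p[2]+m["cy"]])
def rz(a): c,s=np.cos(a),np.sin(a); return np.array([[c,-s,0],[s,c,0],[0,0,1.]])
def tool(yaw,lean):
    # tool z: down, tilted forward (+x rack) by lean; y along rack -y/+y
    z=np.array([np.sin(lean),0,-np.cos(lean)]); y=np.array([0,-1.,0]); x=np.cross(y,z)
    return rz(yaw)@np.column_stack([x,y,z])
E
python3 - <<'E'
from h import *
m=camera_model("top")
L=ray(m,(228,211),.075);R=ray(m,(381,187),.075);pl=ray(m,(236,259),.1);pr=ray(m,(388,235),.1)
print(L,R,np.linalg.norm(L-R),pl,pr,np.linalg.norm(pl-pr))
d=(pl-pr);yaw=np.arctan2(-d[0],d[1]);d2=L-R;print(yaw,np.arctan2(-d2[0],d2[1]))
c=(pl+pr)/2+rz(yaw)@[.04,0,0];print(c)
s=read_state();print(s['tcp_rot'])
for y in(0,np.pi):
  for l in (0,.78):
    p=c+rz(yaw)@[-.03,0,.1];p[2]=.13
    print(y,l,inverse_kinematics(p,tool(yaw,l)@rz(y)))
E0=rz(yaw)
p=c+E0@[-.02,.03,0];p[2]=.36
move_to(p,tool(yaw,0) if inverse_kinematics(p,tool(yaw,0)) is not None else tool(yaw,0)@rz(np.pi))
m=camera_model("wrist");I=camera("wrist");s=read_state()
cv2.imwrite("pics/w1.png",I[:,:,::-1]);np.save("w1.npy",np.array([m],dtype=object),allow_pickle=True)
print(s['time'],s['joint_positions'],-m['R'].T@m['t'],m['R'])
E
```

```text
[0.63234144 0.19356556 0.075     ] [ 0.68502055 -0.20710933  0.075     ] 0.4041230749939866 [0.50565021 0.17149315 0.1       ] [ 0.55669719 -0.21769483  0.1       ] 0.3925214358991917
0.1304182881981309 0.1307261208030044
[ 0.570834   -0.01789888  0.1       ]
[[-9.32420518e-01  3.61374404e-01 -7.19549147e-04]
 [ 3.61375093e-01  9.32419373e-01 -1.46819169e-03]
 [ 1.40354666e-04 -1.62899920e-03 -9.99998663e-01]]
0 0 [-1.39409561e-01 -7.64389396e-03  1.99912949e+00 -4.44089210e-16
  1.15010706e+00  1.30096848e+00]
0 0.78 [-0.27166774 -0.34531663  2.42657748  0.73562394  0.42260129  0.58713302]
3.141592653589793 0 [-1.39409561e-01 -7.64389396e-03  1.99912949e+00 -4.44089210e-16
  1.15010706e+00 -1.84062418e+00]
3.141592653589793 0.78 [-0.27166774 -0.34531663  2.42657748  0.73562394  0.42260129 -2.55445963]
2.625 [-8.00309703e-02 -1.49781168e-01  1.73993690e+00  1.34499852e-04
  1.55184472e+00  1.35908154e+00] [0.61631538 0.01907074 0.48312486] [[ 0.13119696 -0.99135441 -0.00194621]
 [-0.95184858 -0.12651693  0.27924495]
 [-0.27707694 -0.03478359 -0.96021793]]
```

View pics/w1.png

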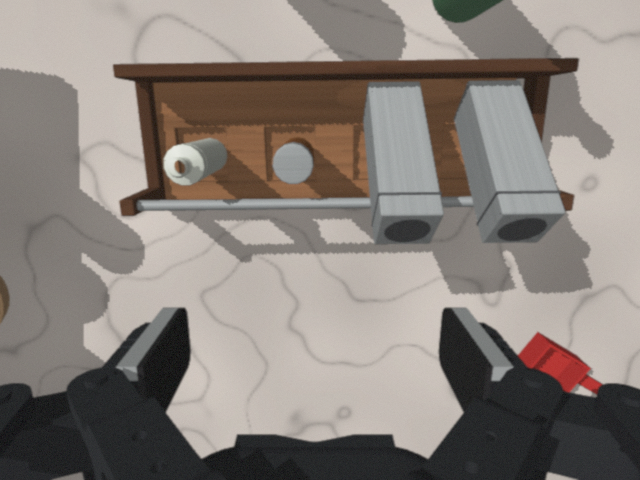

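The wrist view shows the back board's top edge ending at about (116,66) and (577,60), and the posts at about (128,205) and (568,200). The tin lids have corners at about (380,193) to (440,240) and (500,192) to (560,240). Pocket outlines show near (266,126) and (357,126). I'll enlarge this for precise pixels.

```bash
python3 - <<'E'
import cv2
I=cv2.imread("pics/w1.png")
f=lambda a,b,c,d,s:cv2.convertScaleAbs(cv2.resize(I[b:d,a:c],None,fx=s,fy=s,interpolation=cv2.INTER_CUBIC),alpha=1.4)
cv2.imwrite("pics/c1.png",f(110,50,370,220,3));cv2.imwrite("pics/c2.png",f(350,50,600,250,3))
E
```

```text
(no output)
```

View pics/c1.png

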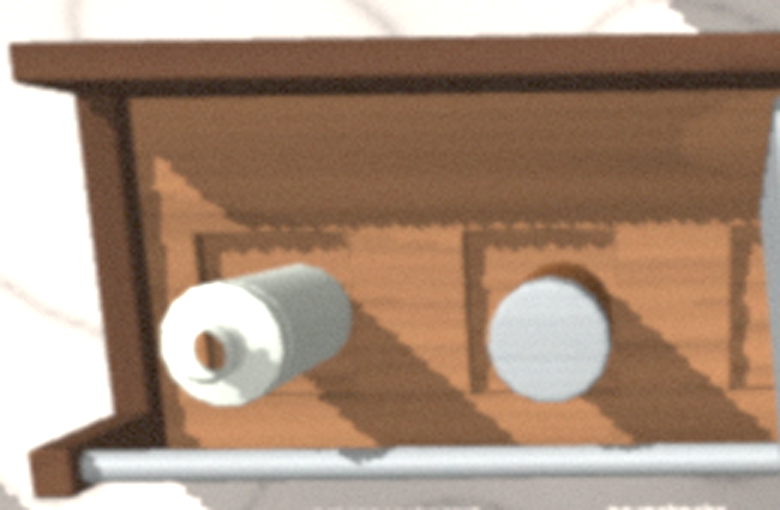

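View pics/c2.png

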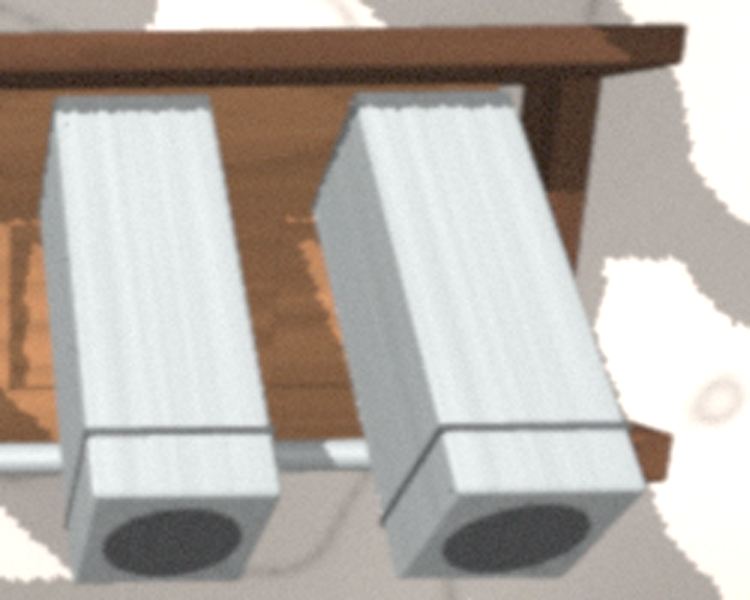

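The crops show the +y rims of pockets 4, 3 and 2 (full-image x of about 176, 264 and 353 at row 127), the post tops, and the lid corners of both tins. Next I'll compute the rack frame, the slide and the tin positions.

```bash
python3 - <<'E'
from h import *
m=camera_model("wrist")
bl,br=ray(m,(114,64.7),.075),ray(m,(578.3,58.7),.075)
fl,fr=ray(m,(115.3,75.3),.075),ray(m,(576,70.7),.075)
pl,pr=ray(m,(121.5,208.3),.1),ray(m,(572.5,202.7),.1)
for a,b in((bl,br),(fl,fr),(pl,pr)):
    d=a-b;print(np.linalg.norm(d),np.arctan2(-d[0],d[1]),(a+b)/2)
d=fl-fr+pl-pr;yaw=np.arctan2(-d[0],d[1]);R=rz(yaw)
c1=(fl+fr)/2-R@[.075,0,0];c2=(pl+pr)/2+R@[.04,0,0];print(yaw,"origins",c1,c2)
c=(c1+c2)/2;c[2]=0
loc=lambda uv,z:np.round((R.T@(ray(m,uv,z)-c))*1000,1)
print("pocket rims +y (nom 142.5+26.5=169, 74, -21)")
for uv in((175.7,128.7),(264.3,127.3),(267.3,180.7),(353.3,126),(354.3,179.3)):print(loc(uv,.02))
print("tin lids");
for uv,z in(((382.3,215),.1616),((442.7,214.7),.1616),((375,243.3),.1263),((431,242.3),.1263),((502.7,214),.1616),((565,213.7),.1616),((482.7,242),.1263),((537.3,242),.1263)):print(loc(uv,z))
print(loc((313.5-20,160),.115)); np.savez("rack.npz",c=c,yaw=yaw)
# same rack in top image
t=camera_model("top")
for q in([-.04,.203,.1],[-.04,-.203,.1],[.075,.21,.075],[.075,-.21,.075]):print(proj(t,c+R@q))
E
```

```text
0.41568756851265354 0.14344802084004038 [ 0.66483827 -0.00191486  0.075     ]
0.4153543656868021 0.1408257657844719 [ 0.65543216 -0.00299503  0.075     ]
0.4156672833961271 0.14470568002385548 [ 0.54017708 -0.02008723  0.1       ]
0.14276645338778018 origins [ 0.5811952  -0.01366618  0.075     ] [ 0.57977012 -0.01439596  0.1       ]
pocket rims +y (nom 142.5+26.5=169, 74, -21)
[ 27.3 175.7  20. ]
[27.7 81.6 20. ]
[-29.   80.8  20. ]
[ 28.  -12.6  20. ]
[-28.5 -14.5  20. ]
tin lids
[-35.6 -23.8 161.6]
[-35.8 -70.8 161.6]
[-69.4 -23.9 126.3]
[-69.  -73.2 126.3]
[ -35.8 -117.4  161.6]
[ -36.1 -165.7  161.6]
[ -69.2 -118.6  126.3]
[ -69.7 -166.6  126.3]
[  2.8  46.7 115. ]
[232.14319003 256.60592486]
[388.9693239  229.87687729]
[223.83725312 213.97107339]
[382.57757578 187.11888337]
```

The rack comes out consistent: its long edges measure 415 mm against 420 (about 1% scale), the two origin estimates agree to 1.5 mm, and the tins sit at the nominal y. The board has slid about +7.5 mm along y. I'll grasp the bay 2 tin along its axis.

```bash
cat >> h.py <<'E'
import os
if os.path.exists("rack.npz"):
    q=np.load("rack.npz"); C=q["c"]; YAW=float(q["yaw"]); RK=rz(YAW)
W=lambda x,y,z: C+RK@np.array([x,y,z])/1000          # rack mm -> world
T=lambda lean: tool(YAW,lean)
S=52.; A=np.array([-np.sqrt(.5),0,np.sqrt(.5)])
def rep(t):
    s=read_state(); print(t,"t%.1f"%s["time"],"loc",np.round(RK.T@(s["eef_pos"]-C)*1000,1),"F",np.round(RK.T@s["contact_force"],1),"w%.1f"%(1000*s["grip_width"]),"ff",np.round(s["finger_force"],1))
    return s
def grasp(y,L):
    g=np.array([0,y,90.9])+S*A; d=np.array([-np.sin(L),0,np.cos(L)])
    pre=g+95*d; move_to(W(*pre),T(L)); rep("pre")
    print(servo_line(W(*g),vel=.12,f_stop=8)); rep("at")
    close_gripper(50); rep("closed")
    servo_line(W(*(g+[-2,0,15])),vel=.06); s=rep("lift15")
E
python3 - <<'E'
from h import *
for y in(-47.5,-142.5):
  for L in(.785,.6):
    g=np.array([0,y,90.9])+S*A; d=np.array([-np.sin(L),0,np.cos(L)])
    for p in (g,g+95*d,g+[-2,0,60]):
        q=inverse_kinematics(W(*p),T(L)); print(y,L,None if q is None else np.round(q,2))
  for L in (0,-.19):print(inverse_kinematics(W(0,y,210),T(L)))
E
```

```text
-47.5 0.785 [-0.38 -0.29  2.39  0.87  0.48  0.37]
-47.5 0.785 [-0.49 -0.61  2.47  0.69  0.72  0.54]
-47.5 0.785 [-0.39 -0.4   2.35  0.7   0.59  0.57]
-47.5 0.6 [-0.34 -0.25  2.3   0.48  0.6   0.75]
-47.5 0.6 [-0.41 -0.5   2.34  0.42  0.82  0.81]
-47.5 0.6 [-0.34 -0.34  2.26  0.41  0.72  0.84]
[-1.94495110e-01  2.21702775e-02  1.82656005e+00 -4.44089210e-16
  1.29286233e+00  1.23353476e+00]
[-0.16923122  0.12783367  1.72268927 -0.05828775  1.47226743  1.26980502]
-142.5 0.785 [-0.58 -0.16  2.29  0.97  0.6   0.14]
-142.5 0.785 [-0.69 -0.43  2.36  0.82  0.8   0.27]
-142.5 0.785 [-0.58 -0.27  2.26  0.83  0.69  0.31]
-142.5 0.6 [-0.52 -0.14  2.21  0.6   0.67  0.5 ]
-142.5 0.6 [-0.6  -0.36  2.25  0.53  0.87  0.56]
-142.5 0.6 [-0.53 -0.23  2.17  0.52  0.77  0.6 ]
[-3.39124152e-01  8.76631498e-02  1.75825512e+00 -4.44089210e-16
  1.29567438e+00  1.08890572e+00]
[-0.30522176  0.18716355  1.65608088 -0.08231239  1.47032351  1.13813227]
```

```bash
python3 - <<'E'
from h import *
grasp(-47.5,.785)
cv2.imwrite("pics/s2.png",camera("scene")[:,:,::-1][150:330,200:440].repeat(3,0).repeat(3,1))
E
```

```text
pre t3.4 loc [-102.9  -47.8  197.1] F [-0.4 -0.3  0.7] w85.6 ff 0.0
False
at t4.4 loc [-36.  -47.5 128.6] F [ 1.1 -1.2 -0.5] w85.6 ff 0.0
closed t4.8 loc [-36.6 -47.8 128.4] F [-0.7 -0.1  2.6] w49.7 ff 54.5
lift15 t5.2 loc [-39.2 -47.3 142.1] F [ 0.3  0.1 -3.4] w49.3 ff 54.2
```

View pics/s2.png

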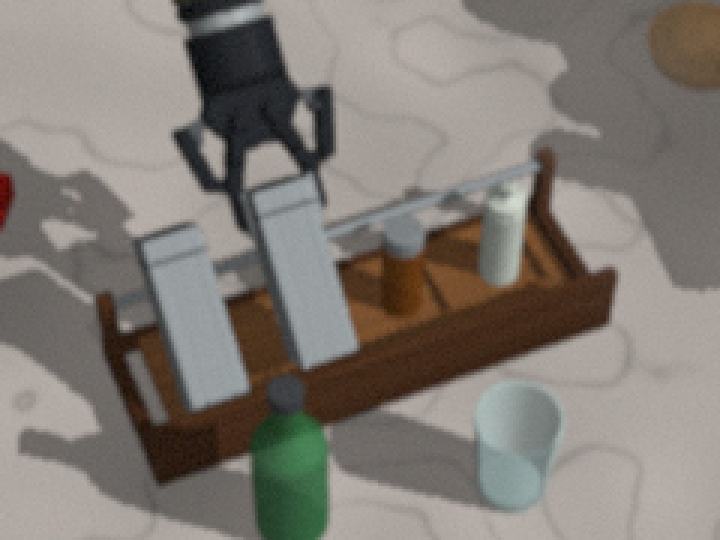

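The picture shows the bay 2 tin held by its lid end and lifted clear of the rail, with the jars and the other tin undisturbed. Next I'll turn it upright and feel for the pocket.

```bash
cat >> h.py <<'E'
def upright(y,ytarget):
    g=np.array([-2,y,160.])+S*A
    servo_line(W(*g),vel=.12)
    for f in (.33,.67,1):
        a=np.pi/4*(1-f); c=np.array([-2*(1-f),y+(ytarget-y)*f,160.])
        servo_line(W(*(c+S*np.array([-np.sin(a),0,np.cos(a)]))),frame=T(a),vel=.08)
    rep("upright")
def probe(x,y,z0=152):
    servo_line(W(x,y,z0),vel=.06); hold(.2)
    b=read_state()["contact_force"]
    hit=servo_line(W(x,y,135),vel=.025,f_stop=5); s=rep(f"probe {x},{y} hit={hit}")
    return (RK.T@(s["eef_pos"]-C))[2]*1000, RK.T@(s["contact_force"]-b)
E
python3 - <<'E'
from h import *
upright(-47.5,-40.)
z,f=probe(0,-40.); print(z,f)
E
```

```text
upright t7.2 loc [ -1.1 -39.7 210.4] F [-0.4 -0.3 -2.8] w49.7 ff 54.2
probe 0,-40.0 hit=True t9.1 loc [  0.2 -40.1 140.4] F [ 0.2 -0.1  2.7] w49.2 ff 54.8
140.44567585063479 [ 1.20347607e+00 -2.98023419e-03  4.79927052e+00]
```

It stopped at 140.4, close to the 139 expected for the pocket floor (the rim would be 147). I'll confirm by feeling the walls from 3 mm above the floor.

```bash
cat >> h.py <<'E'
def walls(x,y,z):
    r=[]
    servo_line(W(x,y,z),vel=.03)
    for dx,dy in((0,5),(0,-5),(6,0),(-6,0)):
        hit=servo_line(W(x+dx,y+dy,z),vel=.02,f_stop=4); s=rep(f"wall {dx},{dy} {hit}")
        r.append((RK.T@(s["eef_pos"]-C))*1000); servo_line(W(x,y,z),vel=.03); hold(.1)
    return (r[2][0]+r[3][0])/2,(r[0][1]+r[1][1])/2
E
python3 - <<'E'
from h import *
print(walls(0,-40.,143.2))
E
```

```text
wall 0,5 True t9.6 loc [ -1.  -38.7 141.6] F [-0.3 -1.9 -1.3] w49.6 ff 54.6
wall 0,-5 True t10.2 loc [ -1.  -42.3 141.7] F [-0.4  0.4 -2.8] w49.5 ff 54.8
wall 6,0 False t11.0 loc [  6.  -40.  143.1] F [-0.4 -0.2 -2.5] w49.5 ff 54.8
wall -6,0 False t11.9 loc [ -5.  -40.1 144. ] F [ 4.3  1.2 -2.7] w49.8 ff 54.9
(np.float64(0.49564255618687625), np.float64(-40.49456576203056))
```

```bash
python3 - <<'E'
from h import *
for tx in(11,-8,11,0):
    print(servo_line(W(tx,-40.3,142.5),vel=.02,f_stop=4)); rep(f"x{tx}")
cv2.imwrite("pics/w3.png",camera("scene")[:,:,::-1][150:330,200:440].repeat(3,0).repeat(3,1))
E
```

```text
True
x11 t12.7 loc [  3.9 -39.9 141.4] F [-0.   0.5 -2.5] w49.5 ff 55.0
True
x-8 t13.2 loc [ -4.5 -39.9 141.1] F [ 2.   0.1 -2. ] w49.3 ff 54.9
True
x11 t13.5 loc [ -3.5 -39.9 140.6] F [0.4 0.7 3.8] w49.6 ff 55.3
True
x0 t13.7 loc [ -2.5 -39.9 140.6] F [0.1 0.1 2.9] w49.9 ff 55.6
```

View pics/w3.png

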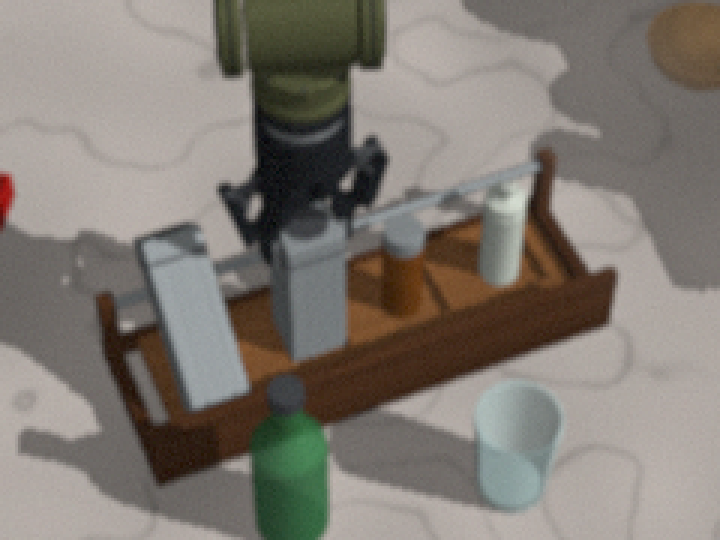

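The tin stands upright in pocket 2. The walls sit at about x −4.5/+3.9 and y −42.3/−38.7, so its centre is near (−0.3, −40.4). Now I'll seat it, release, and fetch the other tin (pocket 1 centre at about y −135.4).

```bash
cat >> h.py <<'E'
def seat(x,y):
    servo_line(W(x,y,143),vel=.04); hold(.2)
    print(servo_line(W(x,y,133),vel=.02,f_stop=9)); s=rep("seated")
    release(); hold(.3); rep("released")
    servo_line(s["eef_pos"]+[0,0,.11],vel=.12); rep("up")
E
python3 - <<'E'
from h import *
seat(-.3,-40.4)
grasp(-142.5,.785)
upright(-142.5,-135.4)
print(probe(-.3,-135.4))
E
```

```text
True
seated t14.5 loc [  0.  -40.5 140.6] F [-0.5 -0.5  5.2] w49.1 ff 55.5
released t15.2 loc [ -1.1 -40.  138.7] F [-0.4  0.4 -0.7] w85.5 ff 0.0
up t16.3 loc [ -0.5 -40.3 249.3] F [-0.1  0.7 -0.8] w85.7 ff 0.0
pre t17.2 loc [-103.6 -142.6  195.3] F [0.1 0.1 0.2] w85.6 ff 0.0
False
at t18.2 loc [ -36.4 -142.5  128.2] F [0.1 0.1 0.2] w85.4 ff 0.0
closed t18.6 loc [ -36.7 -142.8  128.4] F [-1.2 -0.2  2.5] w49.7 ff 54.9
lift15 t19.0 loc [ -39.  -142.4  142.5] F [ 0.4  0.  -3.3] w49.3 ff 54.7
upright t20.9 loc [  -1.  -135.1  210.3] F [-0.8  0.1 -2.1] w49.9 ff 54.6
probe -0.3,-135.4 hit=True t22.8 loc [  -0.3 -135.5  140.6] F [-0.9 -0.1  3.8] w49.8 ff 55.3
(np.float64(140.55795868085787), array([-0.95282906, -0.50142189,  6.09198665]))
```

Same floor height (140.6). A short y-wall check, then I'll seat it, release and look from above.

```bash
python3 - <<'E'
from h import *
x,y=-.3,-135.4; r=[]
servo_line(W(x,y,143),vel=.03)
for dy in(5,-5):
    print(servo_line(W(x,y+dy,143),vel=.02,f_stop=4)); r.append((RK.T@(rep("y")["eef_pos"]-C))[1]*1000); servo_line(W(x,y,143),vel=.03); hold(.1)
y=np.mean(r);print(y)
seat(x,y)
move_to(W(-60,-30,340),T(0)); hold(.3)
m=camera_model("wrist");I=camera("wrist");cv2.imwrite("pics/w4.png",I[:,:,::-1]); rep("end")
Rm=lambda x,y,z:np.round(proj(m,W(x,y,z)),1)
for yy in(-40.4,-135.4):
    print([Rm(a,yy+b,162).tolist() for a,b in((25,25),(25,-25),(-25,-25),(-25,25))])
E
```

```text
True
y t23.3 loc [  -1.2 -133.8  141.4] F [ 0.4 -2.5 -1.1] w49.4 ff 54.9
True
y t23.9 loc [  -1.2 -137.5  141.4] F [-0.7 -0.3 -2.2] w49.3 ff 55.1
-135.62335268857507
True
seated t25.0 loc [  -0.  -135.8  140.8] F [0.3 0.7 4.2] w49.4 ff 55.7
released t25.8 loc [  -1.1 -135.2  138.9] F [ 0.4 -0.3 -1.2] w85.8 ff 0.0
up t26.8 loc [  -0.5 -135.5  249.5] F [-0.3  0.1 -0.1] w85.7 ff 0.0
end t27.8 loc [-59.9 -30.6 338.8] F [ 0.2  0.2 -0.1] w85.2 ff 0.0
[[292.3, 90.3], [367.1, 90.2], [364.7, 165.5], [293.5, 165.6]]
[[434.4, 90.1], [509.3, 90.0], [500.1, 165.4], [428.8, 165.4]]
```

View pics/w4.png

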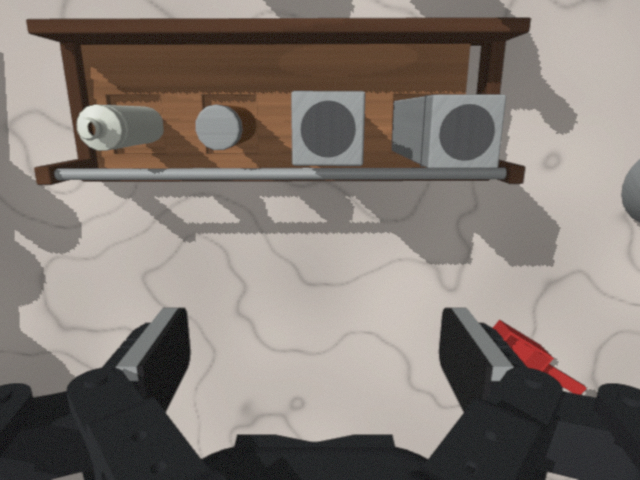

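The final view shows both tins upright and square. Their lids span (292,92)–(364,164) and (427,95)–(503,167), within about 2 mm of the predicted seated positions. The jars are untouched in their pockets. I'll hand the job in.

```bash
python3 -c "
from workcell import *
print(close_job())"
```

```text
the job is handed in; nothing more can be done
None
```

Both tins now stand upright and released in pockets 1 and 2, with the pockets found by touch and the last wrist picture showing the tins square and the jars still standing in their pockets; the job is handed in at about 28 s, but no verdict came back.

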